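Hang the spare bit holder on the empty stud

ROBOT

A 7-joint arm with a two-finger parallel gripper is mounted at the origin on the work surface. World frame = base frame: x ahead of the robot, y to its left, z up, the work surface at z = 0. Lengths are in mm, angles in rad, forces in N, time in s.
With the tool pointing down it reaches from about 400 to 875 mm from the base axis. Payload 4.4 kg.
Tool frame: the origin (TCP) lies at the very end of the fingers, on their centre line; the grasp point (between the pads) lies 19 mm behind it; z points along the fingers, y is the direction in which the jaws open and shut (so a half turn about z gives the same grasp; the last joint's range is limited). The gripper opens to 85 mm and grips with 20 to 120 N. Pads are 22 mm wide; open, the fingers measure 114 mm over their backs; the gripper's body (76 mm by 85 mm) begins 54 mm behind the grasp point. The pads swing forward as they close: fully open they stand 13 mm farther back than shut.
Start: joints at [1.182, 0.628, 0.038, 1.517, -0.027, 0.996, -0.02], TCP at [206.223, -616.433, 231.313] pointing down, gripper open.
Joint ranges: [-3.06, 3.06], [-0.37, 2.12], [-1.25, 1.32], [0.18, 2.47], [-1.1, 4.24], [0.23, 1.98], [-2.94, 2.94]. Speed limits (rad/s): [2.57, 2.57, 3.14, 3.14, 3.14, 3.14, 3.14].

INTERFACE

Orientations are given as [roll, pitch, yaw] about the fixed x, y, z axes, in that order (R = Rz(yaw) Ry(pitch) Rx(roll)).
In Python, from cell import ctrl gives the robot as it stands. The module is installed in compiled form; this text tells all that it offers.
- The arm moves only by the shell command python3 -m jog 'ROWS'. ROWS is text: rows parted by semicolons, each of 7 numbers parted by spaces: the shift along the tool's x, y, z in mm, then the turn, a rotation vector about the tool's x, y, z in degrees, then the opening, from -1 (shut) to 1 (fully open). In form: x y z wx wy wz claw; .... A call has 1 to 8 rows; each row is the pose to reach, as a shift and turn from the pose commanded when the call began, along the tool's axes at that moment; what a row does not reach only later rows make up. A row lasts 1/8 s, in which the tool goes at most 62.5 mm and 10.7 degrees, less where a joint would pass 70% of its speed; a pose out of reach is approached as far as the arm can. A call with a gripper value outside its range is refused whole. The fingers move at their own pace and stop on an object; the grip force is fixed at half the most. Time passes only in rows, so rows that repeat a pose let the fingers close. It gives the time, the measured TCP pose, the force and the opening at its end, in the units of the state.
- ctrl.read_state(): the state, without advancing time (a new reading comes with each control period).
- ctrl.get_image(name): name is "side" or "top"; returns a dict with "image" (480x640x3 uint8, red, green, blue), "z_map" (480x640 float32, mm along the optical axis (not along the pixel's ray), 0 where there is no reading), "vertical_fov" (degrees; the focal length in pixels is half the picture's height over the tangent of half this angle, whatever the lens; pixels are square), "cx", "cy" (the principal point, pixels), "extrinsics" (4x4, takes a point from world to camera coordinates). Camera axes: x right, y down, z forward; pixel columns grow to the right and rows downward; lengths in mm; the calibration is good to about 2 mm. A picture is of the moment at which its call begins.
- ctrl.finish_job(): hands the job in, once; it reports no verdict.
The state is a dict: "clock": time; "qpos": joint angles; "qd": joint speeds; "tau": joint torques, N m; "eef_pos": TCP position; "tool_rot": TCP orientation; "force": force on the tool from outside, world axes, zero at the start; "torque": the same for the moment, N m; "width": finger opening in mm.
Only numpy, scipy, OpenCV 4.12 (cv2) and the standard library are available. Lean on these libraries where they do the work, as an engineer would, in place of code of your own. Each camera call takes 0.05 s, during which the arm holds its last target.

TASK

Lift the spare bit holder out of its stand and set it down upright on the open bench, letting go of it there so you can change your grip. Then take it by its two sides, slip the large round part of its keyhole over the head of the empty stud on the blue panel, and let it slide fully down so that it hangs locked behind the head, upright and flat to the panel; let go. Leave the cup, the round chuck and the vise where they are.

Things in the scene. Friction and masses are not known exactly. Their poses are not given: they have to be found in the camera images.
- holder: spare bit holder, loose, 0.36-0.54 kg, stands upright: 68 deep (x), 60 wide (y), 150 mm tall (z). Origin: centre of underside; z up, +x front, -x back (goes to the panel). Black block foot, full depth and width, 50 mm tall; above it a bare-metal upright channel to 150 mm: 6 mm web at the back (x -34 to -28) with the keyhole, and two side flanges, open in front and on top
- web_top (a point): middle of the web, 15 mm below its top edge, at (-31, 0, 135) mm in the holder's frame: a place to grip across the 6 mm web (along the holder's x), one finger behind it, one inside the 50 mm wide channel. The web is solid from 122 to 150 mm height. Axes as the holder
- sides (a point): between the two side flanges, at (-12, 0, 130) mm in the holder's frame, 22 mm in front of the web's back: a place to grip across the flanges, 60 mm outside (along the holder's y), keeping the fingers clear of the panel. Flanges: 5 mm thick, x from -34 to -2, height 50 to 150 mm
- entry (a point): centre of the keyhole's wide part, at (-31, 0, 85) mm in the holder's frame, mid-thickness of the web; it is eight-sided, 32 mm across; from it a 14 mm wide slot runs up to 122 mm height. Axes as the holder
- slot_end (a point): upper end of the slot, at (-31, 0, 117) mm in the holder's frame, mid-thickness of the web: the stud's axis lies here when the holder hangs fully home. Axes as the holder
- stand: fixed grey stand, to the robot's right, in which the holder starts upright, facing the stand's +x within a few degrees: base 110 x 88 x 6 mm, two cheeks 90 deep (x), 10 thick, 68 mm apart along y, tops at 156 mm, level with the holder's top. Open in front, behind and above; the holder's sides cannot be gripped in it. Origin: centre of the base's underside; z up
- panel: fixed upright blue perforated panel, 360 wide (y) x 205 tall (z) x 20 mm thick; its face looks along its own +x, turned away from the robot and to its right. Origin: on the face's lower edge, in the middle; z up. Feet only behind it. The bench before it, midway towards the stand (about x 0.59, y -0.05 m), is always free. It carries two studs 150 mm apart, one empty, one taken, either way round
- stud: the empty steel stud, fixed, standing straight out of the panel's face: shank 10 mm diameter, head 22 mm diameter and 6 mm thick, 11 mm of shank free between face and head, 17 mm in all. Origin: on the axis at the panel's face; +x outward along the axis (the panel's +x), z up. 155 to 175 mm above the bench
- stud_seat (a point): middle of the free shank, on the stud's axis, 5.5 mm out from the panel's face; axes as the stud
- taken_stud: the other stud, already carrying a holder of the same kind, firmly fixed; same origin and axes as the empty stud
- cup: bystander: brown paper-coloured cup, 76 mm across, 95 mm tall; origin: centre of its underside
- chuck: bystander: round bare-metal chuck, 90 mm across, 50 mm tall; origin: centre of its underside
- vise: bystander: small steel vise, 110 x 50 x 55 mm; origin: centre of its underside
There are look-alikes about, which are no part of the job. There is more than one size of the stand; the one meant has the size given above. Leave any purple look-alike of the holder alone.

How it is judged:
By the outcome, as a careful person would: the job done as asked, in the order asked, and still so for the second after the job is handed in, with the robot touching nothing.
It also fails if it takes over 61 s, if anything falls off the work surface, if the arm or the gripper's body presses on something with over 40 N, if the wrist force passes 120 N, or if a joint passes its speed limit or range.

## Working session

There is one attempt and no reset: what is moved stays moved. The work goes in short steps, Python scripts to look and compute and a shell command to move; the robot and the scene stay as the last step left them, time stands still between calls to the robot, and variables do not carry over. Pictures are saved under pics/ and viewed, and the job is handed in when it is done.

```bash
mkdir -p pics; ls; cat > h.py <<'E'
import numpy as np, cv2
from cell import ctrl
from scipy.spatial.transform import Rotation as R
def grab(n,tag):
    d=ctrl.get_image(n); cv2.imwrite(f'pics/{tag}.png',d['image'][:,:,::-1]); np.savez(f'pics/{tag}.npz',**{k:np.array(v) for k,v in d.items()}); return d
def load(tag): return dict(np.load(f'pics/{tag}.npz'))
def cloud(d):
    z=d['z_map'].astype(float); f=240/np.tan(np.radians(float(d['vertical_fov']))/2)
    v,u=np.mgrid[0:480,0:640]
    P=np.stack([(u-float(d['cx']))/f*z,(v-float(d['cy']))/f*z,z],-1)
    E=np.array(d['extrinsics']); W=(P-E[:3,3])@E[:3,:3]
    W[z<=0]=np.nan
    return W
def proj(d,p):
    f=240/np.tan(np.radians(float(d['vertical_fov']))/2)
    E=np.array(d['extrinsics']); c=E[:3,:3]@np.array(p,float)+E[:3,3]
    return c[0]/c[2]*f+float(d['cx']), c[1]/c[2]*f+float(d['cy'])
E
python3 - <<'E'
from h import *
for n in('side','top'):
    d=grab(n,n+'0'); print(n,d['vertical_fov'],d['cx'],d['cy'],np.array(d['extrinsics']).round(3).tolist())
s=ctrl.read_state(); print(s)
E
```

```text
pics
side 50.10574682674911 326.5848363320548 237.48103579174207 [[-0.977, -0.215, -0.005, 549.501], [-0.134, 0.625, -0.769, 206.733], [0.169, -0.75, -0.639, 1116.288], [0.0, 0.0, 0.0, 1.0]]
top 46.987210738871134 314.28312995293527 243.25298818250374 [[-0.02, -1.0, -0.018, -47.168], [-0.988, 0.023, -0.155, 591.218], [0.155, 0.015, -0.988, 1170.361], [0.0, 0.0, 0.0, 1.0]]
{'clock': 0.1, 'qpos': array([ 1.18220687,  0.62923791,  0.03842684,  1.51826736, -0.02702434,
        0.99630643, -0.02004021]), 'qd': array([-3.35929312e-04, -3.67091137e-03,  4.19602339e-04, -2.17772842e-03,
        7.41095292e-05, -2.34614333e-04,  5.68213365e-04]), 'tau': array([ 2.20282876e-03, -5.64532971e+01,  1.23008285e+00, -1.93974012e+01,
        1.12188002e-02,  5.42636029e-03,  4.17373485e-06]), 'eef_pos': array([ 206.05640773, -615.88288452,  230.49110536]), 'tool_rot': array([-3.13989045e+00, -1.45095526e-05,  3.22750496e-01]), 'force': array([-0.19945732,  0.66405008,  0.28413052]), 'torque': array([ 0.01050733, -0.03497742,  0.04399303]), 'width': 85.53271164277567}
```

View pics/side0.png

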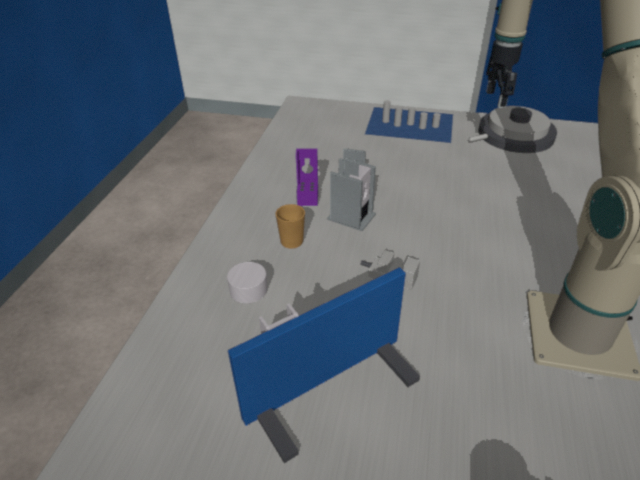

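View pics/top0.png

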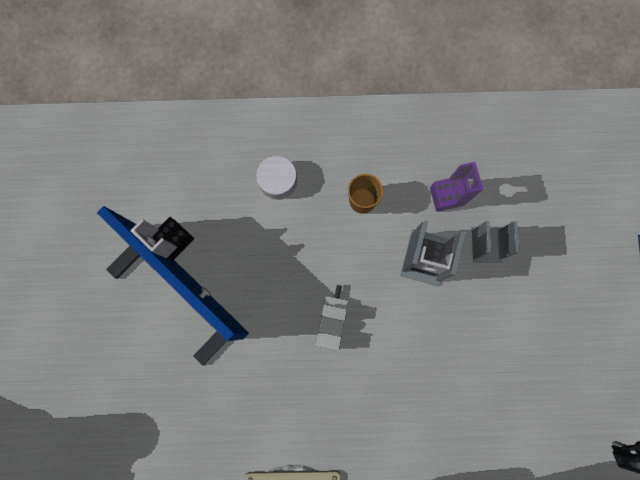

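The top view shows the panel at lower-left with one holder on its left stud (about 150,237) and the empty stud at about (204,293). Two grey stands stand side by side: (435,253), wider with bare metal inside, and (495,241), narrower and empty. The purple look-alike is at (458,188). I'll enlarge to confirm.

```bash
python3 - <<'E'
from h import *
a=cv2.imread('pics/top0.png'); b=cv2.imread('pics/side0.png')
c1=cv2.resize(a[205:295,390:530],None,fx=5.7,fy=5.7,interpolation=cv2.INTER_CUBIC)
cv2.imwrite('pics/c1.png',c1)
c2=cv2.resize(a[190:350,90:260],None,fx=3.7,fy=3.7,interpolation=cv2.INTER_CUBIC);cv2.imwrite('pics/c2.png',c2)
c3=cv2.resize(b[140:240,280:400],None,fx=6,fy=6,interpolation=cv2.INTER_CUBIC);cv2.imwrite('pics/c3.png',c3)
d=load('top0');W=cloud(d)
for u,v in [(437,258),(420,252),(455,258),(440,262),(425,255),(452,262),(480,240),(512,240),(495,240),(437,245),(204,293),(150,237),(170,272)]:
    print((u,v),W[v,u].round(1))
E
```

```text
(437, 258) [ 549.7 -324.7   58. ]
(420, 252) [ 550.6 -271.7  154.1]
(455, 258) [ 536.8 -340.   155.4]
(440, 262) [ 540.4 -329.8   62.2]
(425, 255) [ 556.6 -298.9   59.8]
(452, 262) [ 530.9 -337.4  139.2]
(480, 240) [ 585.3 -416.7   68.5]
(512, 240) [ 579.  -474.4   99.6]
(495, 240) [ 594.4 -468.6    5.5]
(437, 245) [ 577.7 -325.7   60.8]
(204, 293) [478.1 158.5 157. ]
(150, 237) [588.  259.9 184.8]
(170, 272) [515.8 212.9 206.8]
```

View pics/c1.png

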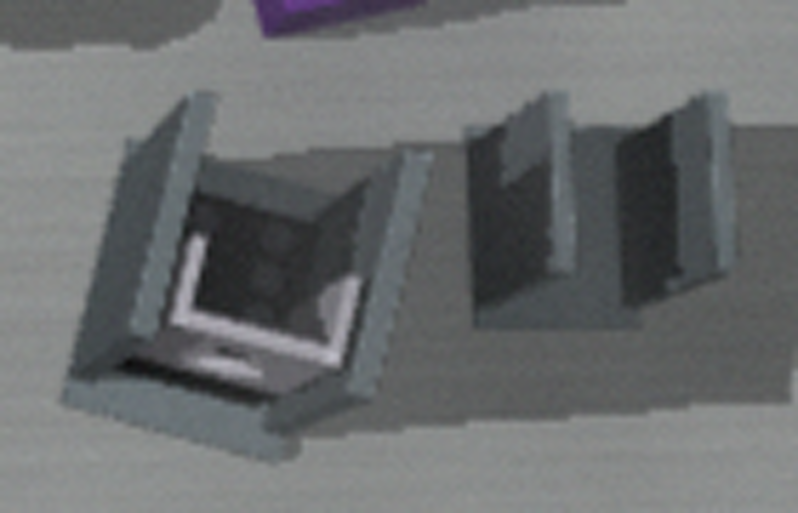

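View pics/c2.png

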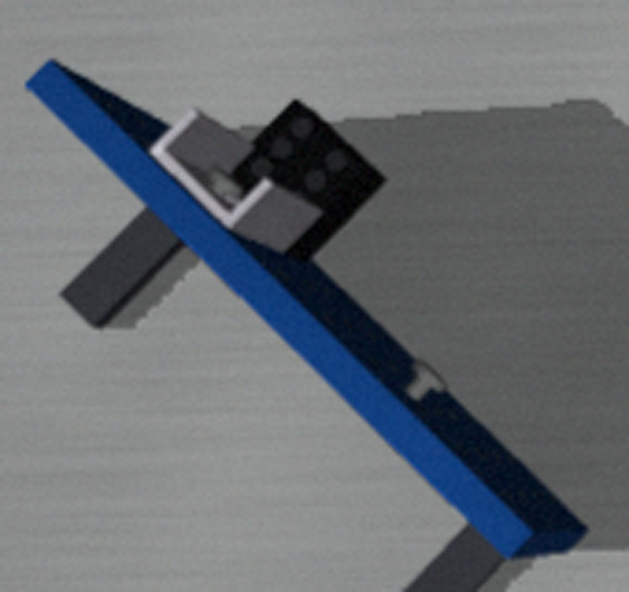

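View pics/c3.png

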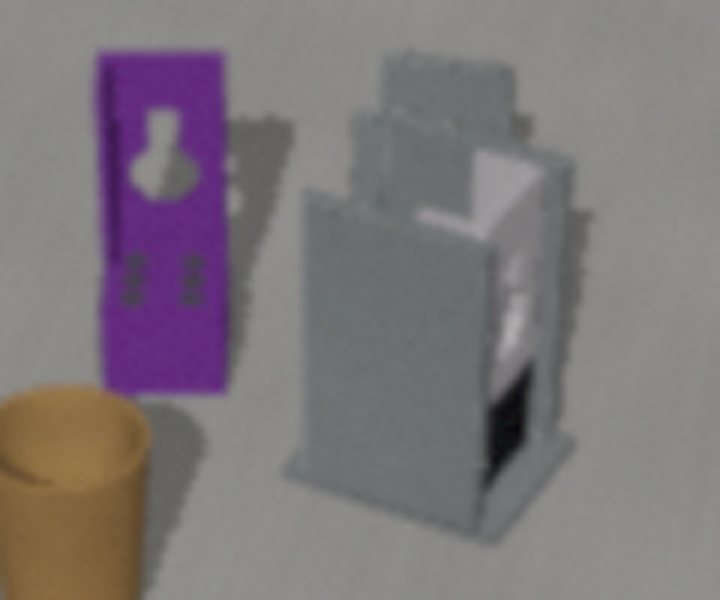

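The stand meant is at (435,253) in the top view. It has tall cheeks level with the holder's top, about 68 mm apart. The one at (495,241) is narrower, lower (about 100 mm) and empty. The grey holder inside the first stand has its web toward the robot (back at the bottom of the image). The purple one is the look-alike. On the panel, the empty stud is at (204,293). Next I'll measure.

```bash
python3 - <<'E'
from h import *
from scipy.optimize import least_squares, minimize
d=load('top0');W=cloud(d);im=d['image'].astype(int)
# holder: bright pixels near stand
u0,u1,v0,v1=395,470,215,290
sub=W[v0:v1,u0:u1].reshape(-1,3);c=im[v0:v1,u0:u1].reshape(-1,3)
top=(sub[:,2]>148)&(sub[:,2]<164)
br=(c[:,0]>c[:,2]-2)&(c.sum(1)>330)
print(top.sum(),(top&br).sum())
H=sub[top&br]; S=sub[top&~br]
print(H.round(0).tolist()[:60]); print('z',np.median(H[:,2]),np.median(S[:,2]), c[top&br].mean(0),c[top&~br].mean(0))
# stand cheeks: split by side
ctr=S.mean(0)[:2]
def cost(p):
    x,y,t=p; q=S[:,:2]-[x,y]; lx=q[:,0]*np.cos(t)+q[:,1]*np.sin(t); ly=-q[:,0]*np.sin(t)+q[:,1]*np.cos(t)
    e=np.maximum(abs(abs(ly)-39)-4,0)**2+np.maximum(abs(lx)-44,0)**2
    return np.minimum(e,100).sum()
best=min((minimize(cost,[*ctr,t],method='Nelder-Mead') for t in np.radians([-20,-14,-8])),key=lambda r:r.fun)
print('stand',best.x[:2],np.degrees(best.x[2]),best.fun/len(S))
def bx(lx,ly,a,b,cc,dd): return np.maximum(np.maximum(a-lx,lx-b),0)**2+np.maximum(np.maximum(cc-ly,ly-dd),0)**2
def costh(p):
    x,y,t=p; q=H[:,:2]-[x,y]; lx=q[:,0]*np.cos(t)+q[:,1]*np.sin(t); ly=-q[:,0]*np.sin(t)+q[:,1]*np.cos(t)
    e=np.minimum(np.minimum(bx(lx,ly,-34,-28,-30,30),bx(lx,ly,-34,-2,25,30)),bx(lx,ly,-34,-2,-30,-25))
    return np.minimum(e,60).sum()
bh=min((minimize(costh,[best.x[0]+a,best.x[1]+b,best.x[2]+t],method='Nelder-Mead') for t in (-.05,0,.05) for a in(-12,-6,0,6,12) for b in (-3,0,3)),key=lambda r:r.fun)
print('holder',bh.x[:2],np.degrees(bh.x[2]),bh.fun/len(H))
# panel
for n in('top0','side0'):
    d=load(n);W=cloud(d);im=d['image'].astype(int)
    b=(im[...,2]>im[...,0]*1.8)&(im[...,2]>50)&(W[...,2]>5)&(W[...,2]<215)&(abs(W[...,1])<450)&(W[...,0]<800)
    P=W[b]; P=P[~np.isnan(P).any(1)]
    tp=P[P[:,2]>200]; 
    r=cv2.minAreaRect(tp[:,:2].astype(np.float32)); print(n,len(P),len(tp),'z',np.median(tp[:,2]) , r)
    print(cv2.boxPoints(r).round(1).tolist())
E
```

```text
687 1
[[520.0, -317.0, 149.0]]
z 148.98083758952941 155.32103018662292 [141. 138. 142.] [110.63411079 115.38629738 119.87172012]
stand [ 558.62557933 -308.70908273] -17.43944330854377 21.677348629504557
holder [ 546.62557933 -327.29453686] -20.304232284197884 0.0
top0 1980 1888 z 204.30880078626677 ((516.9609375, 225.47280883789062), (359.3257141113281, 19.93574333190918), 45.5373420715332)
[[384.0, 104.19999694824219], [398.20001220703125, 90.30000305175781], [649.9000244140625, 346.70001220703125], [635.7000122070312, 360.70001220703125]]
side0 12712 1861 z 204.0073118531907 ((516.8192749023438, 230.37969970703125), (359.0276184082031, 22.617626190185547), 45.70781707763672)
[[383.3999938964844, 109.80000305175781], [399.6000061035156, 94.0], [650.2999877929688, 351.0], [634.0999755859375, 366.79998779296875]]
```

```bash
cat > fit.py <<'E'
from h import *
from scipy.optimize import minimize
def bx(lx,ly,a,b,cc,dd): return np.maximum(np.maximum(a-lx,lx-b),0)**2+np.maximum(np.maximum(cc-ly,ly-dd),0)**2
def local(P,p):
    x,y,t=p; q=P[:,:2]-[x,y]; return q[:,0]*np.cos(t)+q[:,1]*np.sin(t), -q[:,0]*np.sin(t)+q[:,1]*np.cos(t)
def fith(H,guess,cap=60):
    # H: points of the top rim; adds compactness by also scoring coverage
    segs=[np.c_[np.full(59,-31.),np.arange(-29,30)],np.c_[np.arange(-33,-2),np.full(31,27.5)],np.c_[np.arange(-33,-2),np.full(31,-27.5)]]
    M=np.vstack(segs)
    from scipy.spatial import cKDTree
    T=cKDTree(H[:,:2])
    def c(p):
        lx,ly=local(H,p)
        e=np.minimum(np.minimum(bx(lx,ly,-34,-28,-30,30),bx(lx,ly,-34,-2,25,30)),bx(lx,ly,-34,-2,-30,-25))
        t=p[2];Rm=np.array([[np.cos(t),-np.sin(t)],[np.sin(t),np.cos(t)]])
        dd=T.query(M@Rm.T+p[:2])[0]
        return np.minimum(e,cap).mean()+np.minimum(dd**2,cap).mean()
    x,y,t0=guess
    return min((minimize(c,[x+a,y+b,t0+t],method='Nelder-Mead',options=dict(xatol=.01,fatol=1e-4,maxiter=2000)) for t in(-.1,0,.1) for a in(-10,0,10) for b in(-8,0,8)),key=lambda r:r.fun)
E
python3 - <<'E'
from fit import *
d=load('top0');W=cloud(d);im=d['image'].astype(int)
u0,u1,v0,v1=395,470,215,290
sub=W[v0:v1,u0:u1].reshape(-1,3);c=im[v0:v1,u0:u1].reshape(-1,3)
top=(sub[:,2]>145)&(sub[:,2]<162)
rb=c[:,0]-c[:,2]
print(np.histogram(rb[top],bins=range(-30,20,3)))
br=rb>-5
m=np.zeros((v1-v0,u1-u0),np.uint8); m[top.reshape(m.shape)]=110; m[(top&br).reshape(m.shape)]=255
cv2.imwrite('pics/m0.png',cv2.resize(m,None,fx=7,fy=7,interpolation=0))
S=sub[top&~br]; H=sub[top&br]
def cost(p):
    lx,ly=local(S,p); return np.minimum(np.minimum(bx(lx,ly,-45,45,34,44),bx(lx,ly,-45,45,-44,-34)),60).sum()
b=min((minimize(cost,[550+a,-308+e,np.radians(t)],method='Nelder-Mead') for t in(-18,-14,-10) for a in(-6,0,6) for e in(-6,0,6)),key=lambda r:r.fun)
print('stand',b.x[:2],np.degrees(b.x[2]),b.fun/len(S))
print(len(H))
r=fith(H,(b.x[0],b.x[1],b.x[2])); print('holder',r.x[:2],np.degrees(r.x[2]),r.fun)
E
```

```text
(array([  0,   0,   0,   0,   3, 108, 257, 160, 167,  27,   0,   0,   0,
         0,   0,   0]), array([-30, -27, -24, -21, -18, -15, -12,  -9,  -6,  -3,   0,   3,   6,
         9,  12,  15,  18]))
stand [ 558.97629475 -307.2628266 ] -19.01437167060325 10.94214820265694
69
holder [ 554.30617875 -306.27667841] -16.41337189985617 10.274620228477353
```

View pics/m0.png

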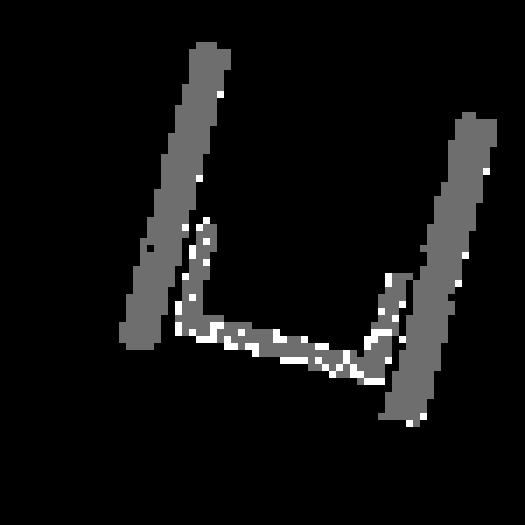

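```bash
python3 - <<'E'
from fit import *
from scipy.spatial import cKDTree
d=load('top0');W=cloud(d);im=d['image'].astype(int)
sub=W[215:290,395:470].reshape(-1,3)
P=sub[(sub[:,2]>145)&(sub[:,2]<162)];T=cKDTree(P[:,:2])
g=lambda a,b,c,e:np.stack(np.meshgrid(np.arange(a,b+.1,1.5),np.arange(c,e+.1,1.5)),-1).reshape(-1,2)
MS=np.vstack([g(-45,45,34,44),g(-45,45,-44,-34)]);MH=np.vstack([g(-34,-28,-30,30),g(-28,-2,25,30),g(-28,-2,-30,-25)])
def tr(M,p):
    t=p[2];return M@np.array([[np.cos(t),np.sin(t)],[-np.sin(t),np.cos(t)]])+p[:2]
def cost(p):
    A=np.vstack([tr(MS,p[:3]),tr(MH,p[3:])])
    return np.minimum(T.query(A)[0],8).__pow__(2).mean()+np.minimum(cKDTree(A).query(P[:,:2])[0],8).__pow__(2).mean()
best=None
for t in(-16,-12):
  for a in (-8,0,8):
    r=minimize(cost,[555,-307,np.radians(t),550+a,-308,np.radians(t)],method='Nelder-Mead',options=dict(maxiter=1500,initial_simplex=np.array([[555,-307,np.radians(t),550+a,-308,np.radians(t)]]*7)+np.vstack([np.zeros(6),np.diag([8,8,.1,8,8,.1])])))
    if best is None or r.fun<best.fun: best=r
p=best.x;print('stand',p[:2],np.degrees(p[2]),'holder',p[3:5],np.degrees(p[5]),best.fun)
wt=tr(np.array([[-31,0]]),p[3:]);print('webtop',wt)
# check with tip residual: z
print(np.median(P[:,2]))
s=ctrl.read_state();print(s['eef_pos'],s['tool_rot'])
E
```

```text
stand [ 558.48425167 -308.56817575] -17.300305336051757 holder [ 555.71024256 -308.23436443] -16.845779646485877 1.1236487001743694
webtop [[ 526.04050669 -299.25066958]]
155.13377900653904
[ 206.05640773 -615.88288452  230.49110536] [-3.13989045e+00 -1.45095526e-05  3.22750496e-01]
```

```bash
cat > go.py <<'E'
import sys
from h import *
def delta(x,y,z,yaw,rp=(np.pi,0)):
    s=ctrl.read_state(); A=R.from_euler('xyz',s['tool_rot']); B=R.from_euler('xyz',[rp[0],rp[1],np.radians(yaw)])
    sh=A.inv().apply(np.array([x,y,z])-s['eef_pos']); rv=(A.inv()*B).as_rotvec(degrees=True)
    print('t',round(s['clock'],2),'pos',s['eef_pos'].round(1),'rpy',np.degrees(s['tool_rot']).round(2),'F',s['force'].round(1),'w',round(s['width'],1))
    print('shift',sh.round(1),'turn',rv.round(2))
if __name__=='__main__': delta(*map(float,sys.argv[1:5]))
E
python3 go.py 526 -299.3 240 73.15
```

```text
t 0.1 pos [ 206.1 -615.9  230.5] rpy [-179.9    -0.     18.49] F [-0.2  0.7  0.3] w 85.5
shift [ 403.8 -198.8   -9.2] turn [-9.000e-02 -5.000e-02 -5.466e+01]
```

```bash
python3 -m jog '50 -25 -9 0 0 -7 1;100 -50 -9 0 0 -14 1;151 -74 -9 0 0 -20 1;202 -99 -9 0 0 -27 1;252 -124 -9 0 0 -34 1;303 -149 -9 0 0 -41 1;353 -174 -9 0 0 -48 1;403.8 -198.8 -9 -0.1 0 -54.7 1'; python3 go.py 526 -299.3 240 73.15
```

```text
clock: 1.1
eef_pos: [526.9, -298.5, 240.0]
tool_rot: [3.141, 0.001, 1.281]
force: [0.8, -0.3, 0.6]
width: 85.0
t 1.1 pos [ 526.9 -298.5  240. ] rpy [1.7994e+02 5.0000e-02 7.3400e+01] F [ 0.8 -0.3  0.6] w 85.0
shift [-1.  -0.7  0. ] turn [0.06 0.05 0.25]
```

```bash
python3 -m jog '0 0 0 0 0 0 1;0 0 0 0 0 0 1'; python3 - <<'E'
from h import *
a=grab('top','t1')['image'];b=grab('side','s1')['image']
o=np.hstack([cv2.resize(a[200:300,370:490],(400,333)),cv2.resize(b[110:240,290:430],(400,333))])
cv2.imwrite('pics/v1.png',o[:,:,::-1])
E
python3 go.py 526 -299.3 122 73.15
```

```text
clock: 1.35
eef_pos: [525.3, -300.3, 239.8]
tool_rot: [3.142, 0.002, 1.277]
force: [-0.8, -0.1, 0.4]
width: 85.3
t 1.45 pos [ 524.6 -301.5  240. ] rpy [1.7998e+02 1.1000e-01 7.3020e+01] F [-0.1 -0.7  0.4] w 85.5
shift [  2.8   0.6 118. ] turn [ 0.02  0.11 -0.13]
```

View pics/v1.png

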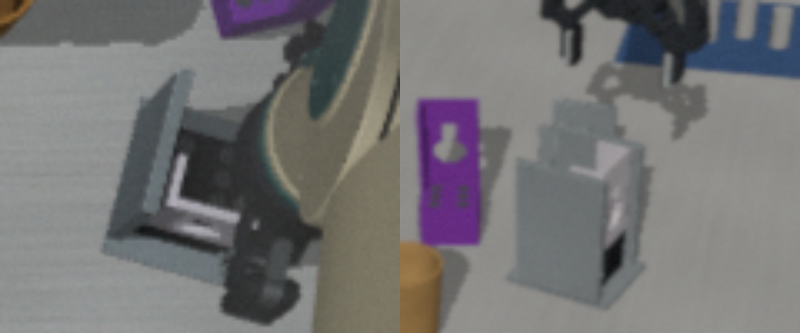

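```bash
python3 - <<'E'
from h import *
for n in('s1','t1'):
    d=load(n);W=cloud(d)
    m=(W[...,2]>225)&(W[...,2]<275)&(abs(W[...,0]-525)<90)&(abs(W[...,1]+300)<90)
    P=W[m]; 
    t=np.radians(73.1); yy=np.array([np.sin(t),-np.cos(t)]);xx=np.array([np.cos(t),np.sin(t)])
    q=P[:,:2]-[525,-300.5]; a=q@yy; b=q@xx
    print(n,len(P))
    for sgn in(1,-1):
        k=a*sgn>0
        if k.sum()>3: print(sgn,k.sum(),'a',np.percentile(a[k],[2,50,98]).round(1),'b',np.percentile(b[k],[2,50,98]).round(1),'zmin',np.percentile(P[k,2],[1,5]).round(1))
E
```

```text
s1 117
1 60 a [41.8 44.3 56.1] b [-8.1  6.7 13.2] zmin [253.4 254. ]
-1 57 a [-57.  -49.6 -42.3] b [-4.6  8.2 14.9] zmin [252.9 255.6]
t1 15
-1 15 a [-55.2 -48.3 -42.1] b [4.2 7.8 9.6] zmin [252.5 255.8]
```

```bash
python3 -m jog '1 0 30 0 0 0 1;1 0 60 0 0 0 1;1 0 90 0 0 0 1;1 0 110 0 0 0 1;1 0 118 0 0 0 1;1 0 118 0 0 0 1'; python3 -m jog '0 0 0 0 0 0 0;0 0 0 0 0 0 -0.5;0 0 0 0 0 0 -1;0 0 0 0 0 0 -1;0 0 0 0 0 0 -1;0 0 0 0 0 0 -1'
```

```text
clock: 2.2
eef_pos: [525.9, -299.8, 122.2]
tool_rot: [3.141, 0.001, 1.276]
force: [0.0, -0.7, -0.2]
width: 85.5
clock: 2.95
eef_pos: [526.4, -298.9, 122.4]
tool_rot: [3.14, 0.001, 1.277]
force: [-0.5, 0.3, 0.6]
width: 4.8
```

```bash
python3 -m jog '0 0 0 0 0 0 -1;0 0 -8 0 0 0 -1;0 0 -20 0 0 0 -1;0 0 -45 0 0 0 -1;0 0 -80 0 0 0 -1;0 0 -120 0 0 0 -1;0 0 -155 0 0 0 -1;0 0 -175 0 0 0 -1'; python3 -m jog '0 0 0 0 0 0 -1;0 0 0 0 0 0 -1'; python3 - <<'E'
from h import *
b=grab('side','s2')['image']
cv2.imwrite('pics/v2.png',cv2.resize(b[0:260,230:450],(660,590))[:,:,::-1])
E
python3 go.py 590 -50 295 45
```

```text
clock: 3.95
eef_pos: [526.9, -299.0, 300.3]
tool_rot: [3.137, 0.001, 1.278]
force: [-0.3, -0.1, -4.0]
width: 5.2
clock: 4.2
eef_pos: [525.6, -298.4, 296.4]
tool_rot: [-3.141, 0.0, 1.278]
force: [-0.9, -0.1, -3.4]
width: 5.1
t 4.25 pos [ 525.5 -298.4  296.1] rpy [-1.7994e+02  2.0000e-02  7.3200e+01] F [-0.3  0.9 -3.6] w 5.1
shift [256.5 -10.    1. ] turn [-0.05  0.04 28.2 ]
```

View pics/v2.png

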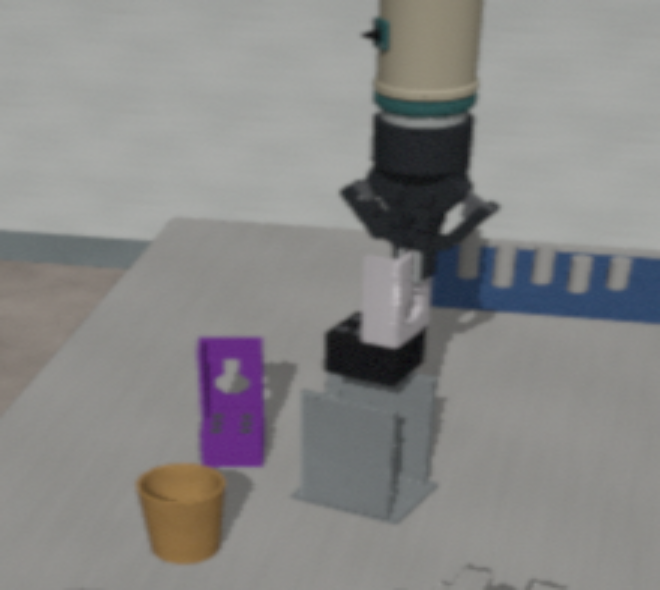

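```bash
python3 go.py 568 -28 290 45.5; python3 - <<'E'
from h import *
W=cloud(load('top0'))
m=(W[...,2]>12)&(W[...,2]<300)&(abs(W[...,0]-590)<160)&(abs(W[...,1]+50)<160)
P=W[m]; q=np.hypot(P[:,0]-590,P[:,1]+50)
i=np.argsort(q)[:300:30]; print(np.c_[P[i],q[i]].round(0).tolist())
E
```

```text
t 4.25 pos [ 525.5 -298.4  296.1] rpy [-1.7994e+02  2.0000e-02  7.3200e+01] F [-0.3  0.9 -3.6] w 5.1
shift [271.2 -37.4   6. ] turn [-0.05  0.04 27.7 ]
[[499.0, -108.0, 21.0, 108.0], [486.0, -108.0, 20.0, 119.0], [667.0, -147.0, 95.0, 124.0], [670.0, -147.0, 93.0, 126.0], [683.0, -137.0, 93.0, 128.0], [705.0, 7.0, 19.0, 128.0], [678.0, -145.0, 19.0, 129.0], [666.0, -155.0, 28.0, 130.0], [702.0, 18.0, 24.0, 131.0], [715.0, -8.0, 50.0, 132.0]]
```

```bash
python3 -m jog '20 -3 0 0 0 2 -1;55 -8 0 0 0 6 -1;95 -13 0 0 0 10 -1;140 -19 2 0 0 14 -1;185 -25 4 0 0 19 -1;225 -31 6 0 0 23 -1;255 -35 6 0 0 26 -1;271 -37 6 0 0 27.7 -1'; python3 -m jog '0 0 30 0 0 0 -1;0 0 70 0 0 0 -1;0 0 110 0 0 0 -1;0 0 140 0 0 0 -1;0 0 155 0 0 0 -1;0 0 164 0 0 0 -1;0 0 164 0 0 0 -1;0 0 164 0 0 0 -1';  python3 go.py 568 -28 116.4 45.5
```

```text
clock: 5.25
eef_pos: [568.8, -25.9, 289.8]
tool_rot: [-3.141, 0.001, 0.796]
force: [0.4, -0.4, -3.6]
width: 5.1
clock: 6.25
eef_pos: [570.3, -28.9, 128.1]
tool_rot: [3.138, -0.001, 0.794]
force: [-0.5, 0.3, -3.7]
width: 5.3
t 6.25 pos [570.3 -28.9 128.1] rpy [ 1.7982e+02 -8.0000e-02  4.5490e+01] F [-0.5  0.3 -3.7] w 5.3
shift [-1.  -2.3 11.6] turn [ 0.18 -0.08 -0.01]
```

```bash
python3 -m jog '0 0 3 0 0 0 -1;0 0 6 0 0 0 -1;0 0 8 0 0 0 -1;0 0 9 0 0 0 -1;0 0 10 0 0 0 -1;0 0 10 0 0 0 -1';  python3 -m jog '0 0 1 0 0 0 -1;0 0 1 0 0 0 -1'
```

```text
clock: 7.0
eef_pos: [569.4, -28.9, 117.0]
tool_rot: [3.14, 0.0, 0.794]
force: [-0.0, -0.1, -4.1]
width: 5.1
clock: 7.25
eef_pos: [569.6, -28.7, 116.3]
tool_rot: [3.14, -0.0, 0.794]
force: [-0.3, 0.1, -0.6]
width: 5.3
```

```bash
python3 -m jog '0 0 0.7 0 0 0 -1;0 0 0.7 0 0 0 -1'
```

```text
clock: 7.5
eef_pos: [569.6, -28.8, 116.3]
tool_rot: [3.139, -0.0, 0.794]
force: [-2.3, 0.7, 5.3]
width: 5.2
```

```bash
python3 -m jog '0 0 0 0 0 0 -0.6;0 0 0 0 0 0 0;0 0 0 0 0 0 0.5;0 0 0 0 0 0 1;0 0 0 0 0 0 1';  python3 -m jog '0 0 -30 0 0 0 1;0 0 -80 0 0 0 1;0 0 -120 0 0 0 1;-100 0 -120 0 0 0 1;-150 0 -120 0 0 0 1;-180 0 -120 0 0 0 1;-180 0 -120 0 0 0 1'; python3 - <<'E'
from h import *
a=grab('top','t3')['image'];b=grab('side','s3')['image']
cv2.imwrite('pics/v3.png',np.vstack([cv2.resize(a[180:380,80:460],(560,295)),cv2.resize(b[100:420,200:600],(370,296),interpolation=cv2.INTER_AREA) if 0 else cv2.resize(b[100:420,180:780],(560,295))])[:,:,::-1])
E
```

```text
clock: 8.12
eef_pos: [569.5, -28.9, 115.3]
tool_rot: [3.14, -0.0, 0.794]
force: [0.2, -0.5, -0.2]
width: 85.3
clock: 9.0
eef_pos: [439.6, -160.8, 235.4]
tool_rot: [3.14, 0.003, 0.786]
force: [-0.2, 0.8, 0.5]
width: 85.3
```

View pics/v3.png

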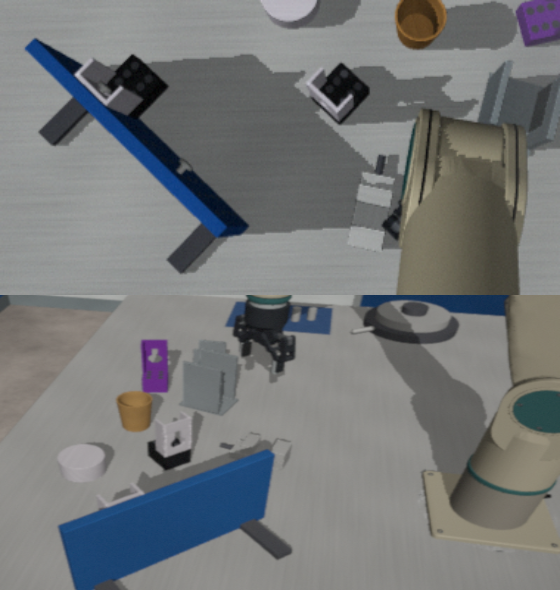

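Top view: the holder stands upright on the bench at about (300,245) in full-image pixels, with its web toward the panel. The side view agrees at about (300,240). Next I'll measure the holder, the panel and the stud.

```bash
python3 - <<'E'
from fit import *
d=load('t3');W=cloud(d);im=d['image'].astype(int)
m=(W[...,2]>140)&(W[...,2]<160)&(abs(W[...,0]-590)<70)&(abs(W[...,1]+50)<70)
H=W[m];print(len(H),np.median(H[:,2]))
r=fith(H,(592,-50,np.radians(-44.5)));print('holder top-cam',r.x[:2].round(2),np.degrees(r.x[2]).round(2),r.fun)
h=r.x
# taken holder rim
b=(im[...,2]>im[...,0]*1.6)
m=(W[...,2]>170)&(W[...,2]<204)&(abs(W[...,0]-590)<50)&(abs(W[...,1]-255)<50)&~b
P=W[m];zz=np.percentile(P[:,2],97);print('taken z top',np.percentile(P[:,2],[50,90,95,99]))
T=P[P[:,2]>zz-7];r2=fith(T,(600,240,np.radians(-44.5)));print(len(T),'taken',r2.x[:2].round(2),np.degrees(r2.x[2]).round(2),r2.fun)
# panel
b=(im[...,2]>im[...,0]*1.8)&(im[...,2]>50)&(W[...,2]>200)&(W[...,2]<212)&(W[...,1]>60)
q=cv2.minAreaRect(W[b][:,:2].astype(np.float32));B=cv2.boxPoints(q);print(B.round(1).tolist())
t=np.radians(-44.46);n=np.array([np.cos(t),np.sin(t)]);l=np.array([-np.sin(t),np.cos(t)])
X=W[b][:,:2];print('edge n',np.percentile(X@n,[0,1,2,98,99,100]).round(1),'l',np.percentile(X@l,[0,1,99,100]).round(1))
f=np.percentile(X@n,99); lc=(np.percentile(X@l,.5)+np.percentile(X@l,99.5))/2
print('face n',f,'centre l',lc)
for nm,p in(('holder',h),('taken',r2.x)): print(nm,'back n-f',p[:2]@n-34-f,'l-lc',p[:2]@l-lc)
# stud pixels
sat=im.max(-1)-im.min(-1)
sel=np.zeros(b.shape,bool);sel[280:310,190:225]=1
N=(W[...,0]*n[0]+W[...,1]*n[1])-f
for v in range(284,306):
    print(v,' '.join(f'{N[v,u]:4.0f}/{W[v,u,2]:4.0f}' if not np.isnan(N[v,u]) else '  .  ' for u in range(196,218)))
cv2.imwrite('pics/c4.png',cv2.resize(d['image'][278:310,188:226,::-1],None,fx=18,fy=18,interpolation=0))
E
```

```text
186 149.3133035189581
holder top-cam [592.57 -51.28] -43.88 0.7079035778037063
taken z top [188.28749068 203.02846652 203.51486091 203.84956417]
108 taken [601.16 246.57] -41.68 3.442812503858929
[[383.5, 103.5], [397.79998779296875, 89.5], [650.2999877929688, 347.3999938964844], [636.0, 361.3999938964844]]
edge n [201.  201.4 201.6 220.4 220.7 221.2] l [342.5 345.9 698.  703.4]
face n 220.66171026055355 centre l 522.3654536114691
holder back n-f 204.19547915577687 l-lc -143.9253039543342
taken back n-f 1.709666891352299 l-lc 74.68392800956644
284    0/  45    1/  36    0/  17    0/   1    2/   2    3/   1    5/  -2    6/  -2    8/   2   10/  -0   11/  -0   13/  -2   14/  -2   16/  -3   17/  -3   19/  -3   20/  -2   22/  -1   24/   4   25/   0   27/   1   28/   1
285    0/  63    0/  48   -0/  30    0/  16   -0/  -3    1/  -3    3/  -4    5/   1    6/  -3    8/   3    9/  -1   11/  -0   13/  -1   14/  -4   16/   4   17/  -1   19/  -1   21/   2   22/   1   23/  -3   25/  -1   27/  -1
286    0/  79    0/  64    0/  47    0/  34    0/  17    0/   4    1/  -4    3/  -2    4/  -4    7/   
[... 3677 characters left out ...]
  0/  40    1/  27    0/   6
303   -9/ 203   -8/ 205   -7/ 203   -5/ 205   -4/ 204   -3/ 204   -2/ 204    0/ 206   -0/ 193    0/ 184    0/ 172    0/ 160    0/ 151    0/ 138    0/ 122    0/ 112    0/  98    0/  83    1/  75    0/  52    0/  40    1/  32
304  -11/ 205   -9/ 203   -8/ 208   -7/ 205   -6/ 203   -4/ 205   -2/ 207   -1/ 205   -0/ 202    0/ 195    0/ 185    0/ 174    1/ 166   -0/ 146    0/ 137    0/ 124   -0/ 108    0/  97    0/  82    0/  70    0/  55    1/  43
305  -12/ 204  -10/ 206   -9/ 204   -8/ 203   -7/ 204   -6/ 203   -4/ 204   -3/ 205   -1/ 206    0/ 207    0/ 196    0/ 186    0/ 175   -0/ 159    0/ 151    0/ 138    0/ 122    0/ 110    0/  97    0/  83    0/  72    0/  55
```

View pics/c4.png

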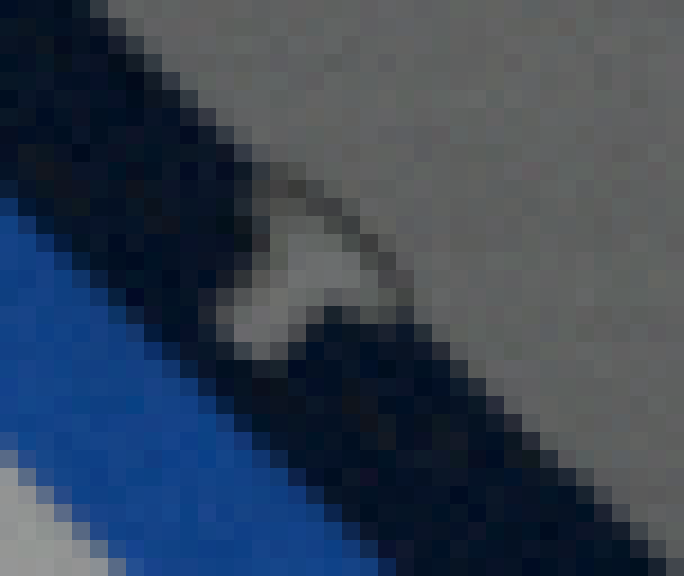

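```bash
python3 - <<'E'
from fit import *
for tag in('t3','top0'):
    d=load(tag);W=cloud(d);im=d['image'].astype(int)
    t=np.radians(-44.46);n=np.array([np.cos(t),np.sin(t)]);l=np.array([-np.sin(t),np.cos(t)])
    N=W[...,:2]@n;L=W[...,:2]@l
    F=(abs(N-221)<2.5)&(W[...,2]>15)&(W[...,2]<190)&(L>345)&(L<700)
    for _ in range(4):
        P=W[F];c=P.mean(0);nn=np.linalg.svd(P-c,full_matrices=0)[2][2];nn*=np.sign(nn[0]);r=(W-c)@nn;F=(abs(r)<1.2)&(W[...,2]>15)&(W[...,2]<190)&(L>345)&(L<700)
    yaw=np.degrees(np.arctan2(nn[1],nn[0]));print(tag,'face',len(P),nn.round(4),'yaw',yaw.round(2),'rms',np.std(r[F]).round(2))
    n=nn[:2]/np.hypot(*nn[:2]);l=np.array([-n[1],n[0]]);f=P[:,:2].dot(n).mean()
    N=W[...,:2]@n-f;L=W[...,:2]@l
    reg=np.zeros(N.shape,bool);reg[283:300,196:216]=1
    S=W[reg&(N>2.5)&(N<19)&(W[...,2]>140)]
    sn=S[:,:2]@n-f;sl=S[:,:2]@l;sz=S[:,2]
    def c(p):
        rr=np.hypot(sl-p[0],sz-p[1]);w=np.where(sn>11.5,11,5)
        e=np.where(sn>15.8,np.maximum(rr-11,0),rr-w);e=e[(sn<10)|(sn>12)]
        return np.minimum(abs(e),4).sum()
    best=min((minimize(c,[sl.mean()+a,z],method='Nelder-Mead') for a in(-3,0,3) for z in(153,160)),key=lambda q:q.fun)
    l0,z0=best.x;print('stud l,z',best.x.round(2),'f',f.round(2),best.fun/len(S),len(S),'base',(n*f+l*l0).round(2))
    print('shank l mid',(lambda a:(a.min()+a.max())/2)(sl[sn<10]).round(2),'head',(lambda a:(a.min()+a.max())/2)(sl[sn>12]).round(2), 'shank z max',np.percentile(sz[sn<10],[50,95]).round(1),'head z',np.percentile(sz[sn>12],[95]).round(1))
E
```

```text
t3 face 1085 [ 0.7139 -0.7003  0.0008] yaw -44.45 rms 0.26
stud l,z [448.69 155.44] f 221.02 0.9340903684945803 62 base [471.98 165.55]
shank l mid 448.12 head 447.7 shank z max [158.5 163.6] head z [167.7]
top0 face 1074 [ 7.139e-01 -7.002e-01  4.000e-04] yaw -44.45 rms 0.26
stud l,z [447.88 154.67] f 221.01 0.9597074505664033 64 base [471.4  164.98]
shank l mid 447.85 head 447.01 shank z max [158.6 161.4] head z [166.1]
```

```bash
python3 go.py 583.9 -43 240 136
```

```text
t 9.1 pos [ 443.5 -157.3  235.7] rpy [ 1.7986e+02 -5.0000e-02  4.5430e+01] F [ 0.3  0.7 -0.3] w 85.3
shift [179.9  19.8  -4.1] turn [ 1.500e-01  7.000e-02 -9.057e+01]
```

```bash
python3 -m jog '23 2 -4 0 0 -10 1;45 5 -4 0 0 -20 1;68 7 -4 0 0 -30 1;90 10 -4 0 0 -40 1;113 12 -4 0 0 -50 1;135 15 -4 0 0 -60 1;158 17 -4 0 0 -70 1;180 20 -4 0 0 -80 1'; python3 go.py 583.9 -43 240 136
```

```text
clock: 10.1
eef_pos: [585.1, -39.7, 239.3]
tool_rot: [3.14, 0.001, 2.199]
force: [0.3, -0.1, 0.0]
width: 85.2
t 10.1 pos [585.1 -39.7 239.3] rpy [1.7989e+02 5.0000e-02 1.2599e+02] F [ 0.3 -0.1  0. ] w 85.2
shift [-1.9 -2.9 -0.7] turn [  0.1    0.06 -10.01]
```

```bash
python3 -m jog '-1 -2 0 0 0 -10 1;-1 -2 0 0 0 -10 1;-1 -2 0 0 0 -10 1'; python3 go.py 583.9 -43 111 136; python3 - <<'E'
from h import *
a=grab('top','t4')['image'];b=grab('side','s4')['image']
cv2.imwrite('pics/v4.png',np.hstack([cv2.resize(a[190:310,230:390],(400,300)),cv2.resize(b[100:280,220:460],(400,300))])[:,:,::-1])
E
```

```text
clock: 10.48
eef_pos: [582.8, -43.9, 239.3]
tool_rot: [3.141, 0.001, 2.363]
force: [0.2, 0.7, -0.5]
width: 85.3
t 10.47 pos [582.8 -43.9 239.3] rpy [1.7998e+02 8.0000e-02 1.3538e+02] F [ 0.2  0.7 -0.5] w 85.3
shift [  0.    1.4 128.3] turn [ 0.02  0.08 -0.62]
```

View pics/v4.png

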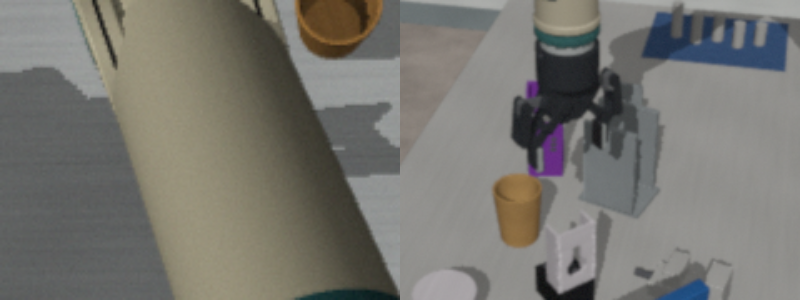

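```bash
python3 -m jog '0 1 40 0 0 0 1;0 1 80 0 0 -0.5 1;0 1 105 0 0 -0.5 1;0 1 120 0 0 -0.5 1;0 1 128 0 0 -0.5 1;0 1 128 0 0 -0.5 1'; python3 - <<'E'
from h import *
b=grab('side','s5')['image']
cv2.imwrite('pics/v5.png',cv2.resize(b[150:270,240:400],(640,480),interpolation=cv2.INTER_CUBIC)[:,:,::-1])
E
python3 go.py 583.9 -43 111 136
```

```text
clock: 11.32
eef_pos: [583.7, -44.1, 111.6]
tool_rot: [3.141, 0.002, 2.373]
force: [-0.0, 0.2, 0.7]
width: 85.7
t 11.38 pos [584.  -44.1 112.1] rpy [1.7995e+02 1.5000e-01 1.3598e+02] F [ 0.1  0.6 -0.2] w 85.5
shift [0.8 0.7 1.1] turn [ 0.05  0.15 -0.02]
```

View pics/v5.png

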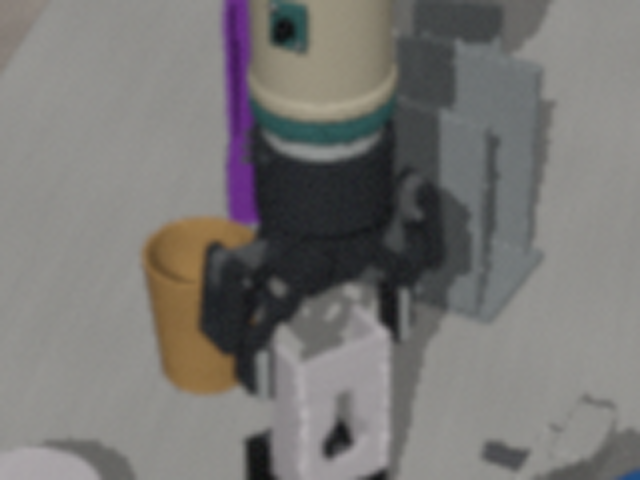

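The fingers straddle the two flanges (at about 260 and 400 px in the crop). Closing.

```bash
python3 -m jog '0 0 0 0 0 0 0.6;0 0 0 0 0 0 0.3;0 0 0 0 0 0 0;0 0 0 0 0 0 -1;0 0 0 0 0 0 -1;0 0 0 0 0 0 -1'; python3 -m jog '0 0 -3 0 0 0 -1;0 0 -10 0 0 0 -1;0 0 -25 0 0 0 -1;0 0 -50 0 0 0 -1;0 0 -80 0 0 0 -1;0 0 -105 0 0 0 -1;0 0 -115 0 0 0 -1;0 0 -115 0 0 0 -1';python3 - <<'E'
from h import *
a=grab('top','t6')['image'];b=grab('side','s6')['image']
cv2.imwrite('pics/v6.png',np.hstack([cv2.resize(a[150:330,80:390],(400,300)),cv2.resize(b[100:280,220:400],(400,400))[:300]])[:,:,::-1])
E
python3 go.py 583.9 -43 111 136
```

```text
clock: 12.12
eef_pos: [584.6, -43.8, 112.6]
tool_rot: [3.14, 0.003, 2.374]
force: [-0.5, 0.9, 6.1]
width: 59.5
clock: 13.12
eef_pos: [583.4, -44.1, 227.0]
tool_rot: [3.141, 0.003, 2.373]
force: [0.3, -1.0, -5.2]
width: 59.5
t 13.22 pos [582.5 -44.3 225.5] rpy [-1.7992e+02  3.0000e-02  1.3599e+02] F [-0.2  0.5 -3.6] w 59.1
shift [-1.000e-01  2.100e+00  1.145e+02] turn [-0.08  0.03 -0.01]
```

View pics/v6.png

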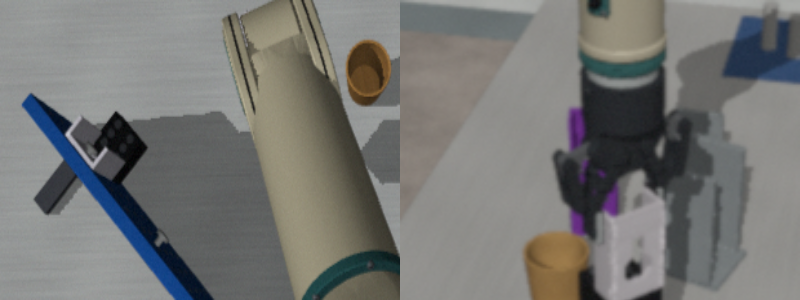

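```bash
cat > side.py <<'E'
import sys
from fit import *
t=np.radians(-44.45);n=np.array([np.cos(t),np.sin(t)]);l=np.array([-np.sin(t),np.cos(t)])
def panel_side(tag):
    d=load(tag);W=cloud(d);im=d['image'].astype(int)
    b=(im[...,2]>im[...,0]*1.8)&(im[...,2]>50)&(W[...,2]>200)&(W[...,2]<209)&(abs(W[...,1])<450)&(W[...,0]<800)
    X=W[b][:,:2];N=X@n;L=X@l
    print('side panel: face n',np.percentile(N,[1,99]).round(1),'l',np.percentile(L,[.5,99.5]).round(1),'lc',np.percentile(L,[.5,99.5]).mean().round(2))
def holder_side(tag,tcp,dx=-12,zt=None):
    d=load(tag);W=cloud(d);im=d['image'].astype(int)
    # expected holder centre from tcp
    s=np.array(tcp);c=s[:2]+12*n; zb=s[2]+19-130
    N=(W[...,:2]-c)@n;L=(W[...,:2]-c)@l;Z=W[...,2]-zb
    col=(im.min(-1)>110)
    m=(abs(N+34)<8)&(abs(L)<40)&(Z>60)&(Z<155)&col
    P=W[m];
    for _ in range(4):
        q=P.mean(0);nn=np.linalg.svd(P-q,full_matrices=0)[2][2];nn*=np.sign(nn@np.r_[n,0]);P=P[abs((P-q)@nn)<2]
    print('web pts',len(P),'normal yaw',np.degrees(np.arctan2(nn[1],nn[0])).round(2),'tilt up deg',np.degrees(np.arcsin(nn[2])).round(2),'web back N rel',(((P[:,:2]-c)@n).mean()).round(2),'(exp -34)')
    LL=(P[:,:2]-c)@l;ZZ=P[:,2]-zb
    k=(ZZ>125)&(ZZ<146);print('L edges',np.percentile(LL,[1,2,98,99]).round(1),np.percentile(LL[k],[1,99]).round(1),'mid',np.percentile(LL,[1,99]).mean().round(2),'ztop',np.percentile(ZZ,[98,99.5]).round(1))
    pts=(abs(N)<60)&(abs(L)<35)&(Z<40)&(Z>-20)&(im.max(-1)<60)
    if pts.sum(): print('foot z low',np.percentile(Z[pts],[1,3]).round(1))
if __name__=='__main__':
    panel_side(sys.argv[1]); holder_side(sys.argv[1],[float(v) for v in sys.argv[2:5]])
E
python3 side.py s0 2>/dev/null; python3 -c "
from side import *
panel_side('side0');panel_side('s6');holder_side('s6',[582.9,-44.2,226])
d=load('side0')"
```

```text
side panel: face n [198.1 217.8] l [350.7 704.8] lc 527.74
side panel: face n [198. 218.] l [350.9 704. ] lc 527.48
web pts 525 normal yaw -45.25 tilt up deg -0.23 web back N rel -35.86 (exp -34)
L edges [-27.5 -27.1  32.1  32.5] [-26.9  32.4] mid 2.53 ztop [148.  149.1]
foot z low [0.6 2.9]
```

```bash
python3 go.py 513.6 124.5 183.5 135.55
```

```text
t 13.22 pos [582.5 -44.3 225.5] rpy [-1.7992e+02  3.0000e-02  1.3599e+02] F [-0.2  0.5 -3.6] w 59.1
shift [166.8  73.6  41.8] turn [-0.08  0.03  0.44]
```

```bash
python3 -m jog '10 5 0 0 0 0 -1;30 14 5 0 0 0 -1;55 25 10 0 0 0.2 -1;85 37 20 0 0 0.4 -1;115 50 30 0 0 0.4 -1;140 61 38 0 0 0.4 -1;158 70 42 0 0 0.4 -1;166.8 73.6 42 0 0 0.4 -1'; python3 -m jog '0 0 0 0 0 0 -1;0 0 0 0 0 0 -1;0 0 0 0 0 0 -1'; python3 - <<'E'
from h import *
a=grab('top','t7')['image'];b=grab('side','s7')['image']
cv2.imwrite('pics/v7.png',np.hstack([cv2.resize(a[180:360,80:320],(400,300)),cv2.resize(b[200:420,220:460],(400,367))[:300]])[:,:,::-1])
E
python3 go.py 513.6 124.5 183.5 135.55
python3 - <<'E'
from side import *
s=ctrl.read_state()
panel_side('s7');holder_side('s7',s['eef_pos']);print('tcp n,l',s['eef_pos'][:2]@n,s['eef_pos'][:2]@l)
E
```

```text
clock: 14.22
eef_pos: [513.0, 126.7, 183.5]
tool_rot: [-3.141, -0.0, 2.369]
force: [0.4, 0.1, -3.6]
width: 59.6
clock: 14.6
eef_pos: [514.9, 123.7, 184.1]
tool_rot: [-3.141, 0.002, 2.365]
force: [0.7, -0.5, -3.7]
width: 59.2
t 14.7 pos [514.7 124.  184.1] rpy [-1.8000e+02  1.1000e-01  1.3552e+02] F [ 0.3 -0.1 -3.6] w 59.0
shift [ 1.2 -0.5  0.6] turn [-0.    0.11 -0.03]
side panel: face n [198.  217.9] l [350.2 704.2] lc 527.22
web pts 446 normal yaw -45.67 tilt up deg -0.02 web back N rel -35.49 (exp -34)
L edges [-28.5 -27.5  31.9  32.3] [-28.8  31.9] mid 1.93 ztop [148.1 149.3]
foot z low [ 7.3 11.7]
tcp n,l 280.61793089327006 448.9978706027574
```

View pics/v7.png

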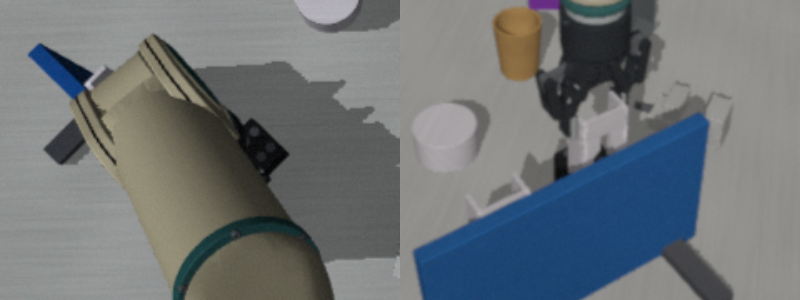

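```bash
cat > foot.py <<'E'
from side import *
def foot(tag,tcp):
    d=load(tag);W=cloud(d);im=d['image'].astype(int)
    tcp=np.array(tcp);zb=tcp[2]-112.4
    N=W[...,:2]@n;L=W[...,:2]@l
    m=(abs(W[...,2]-zb-50)<4)&(abs(L-tcp[:2]@l)<45)&(N-tcp[:2]@n>5)&(N-tcp[:2]@n<60)&(im.max(-1)<90)
    print('foot pts',m.sum(),'z',np.median(W[m][:,2])-zb)
    nn=N[m];ll=L[m]
    print('N front',np.percentile(nn,[97,99]).round(1),'-> web back',(np.percentile(nn,98)-68).round(1),' L',np.percentile(ll,[.5,1,2,98,99,99.5]).round(1),'mid',np.percentile(ll,[1,99]).mean().round(2))
    r=cv2.minAreaRect(np.c_[nn,ll].astype(np.float32));print(r)
    return m
if __name__=='__main__':
    import sys
    foot(sys.argv[1],[float(v) for v in sys.argv[2:5]])
E
python3 foot.py t7 514.7 124 184.1; python3 -c "
from h import *
a=load('t7')['image'];cv2.imwrite('pics/c7.png',cv2.resize(a[235:295,205:275],None,fx=9,fy=9,interpolation=0)[:,:,::-1])"
```

```text
foot pts 396 z 49.91921386916235
N front [325.2 325.8] -> web back 257.5  L [418.4 418.6 418.9 475.5 476.6 477.6] mid 447.58
((307.62860107421875, 448.12322998046875), (60.36625671386719, 35.82026672363281), 88.65950012207031)
```

View pics/c7.png

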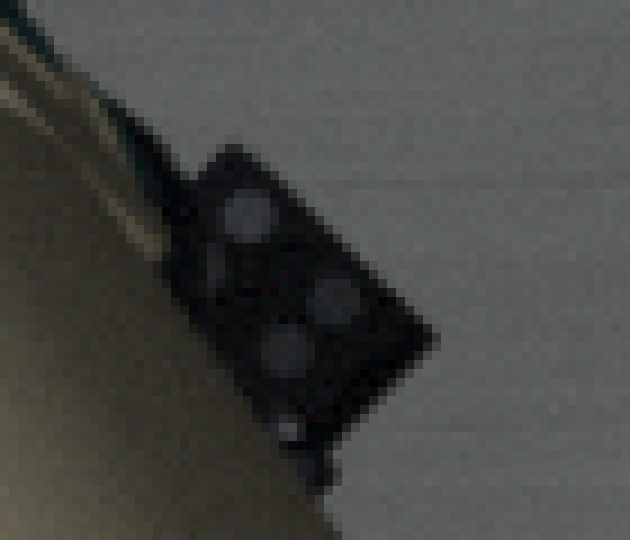

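```bash
python3 - <<'E'
from foot import *
m=foot('t7',[514.7,124,184.1]);d=load('t7');W=cloud(d)
N=(W[...,:2]@n)[m];L=(W[...,:2]@l)[m]
b=np.arange(422,474,3.);mx=[np.percentile(N[(L>=x)&(L<x+3)],100) for x in b]
p=np.polyfit(b+1.5,mx,1);print('front edge slope deg',np.degrees(np.arctan(p[0])),np.round(mx,1))
# dN/dL=s -> yaw = -44.45 - atan(s)
# side: back face plane of panel
d=load('s7');W=cloud(d);im=d['image'].astype(int)
k=(im[...,2]>im[...,0]*1.8)&(im[...,2]>50)&(W[...,2]>20)&(W[...,2]<190)&(abs(W[...,1])<450)&(W[...,0]<800)
P=W[k]
for _ in range(5):
    q=np.median(P,0);nn=np.linalg.svd(P-P.mean(0),full_matrices=0)[2][2];nn*=np.sign(nn[0]);r=(P-P.mean(0))@nn;P=P[abs(r)<2]
print('side panel yaw',np.degrees(np.arctan2(nn[1],nn[0])),'tilt',np.degrees(np.arcsin(nn[2])),len(P))
E
```

```text
foot pts 396 z 49.91921386916235
N front [325.2 325.8] -> web back 257.5  L [418.4 418.6 418.9 475.5 476.6 477.6] mid 447.58
((307.62860107421875, 448.12322998046875), (60.36625671386719, 35.82026672363281), 88.65950012207031)
front edge slope deg 1.147677756424299 [324.9 325.  325.1 325.1 325.3 323.9 325.4 325.5 324.1 325.6 325.7 324.2
 325.8 325.9 324.5 326.  326.1 326.2]
side panel yaw -44.85638459971532 tilt 0.06797239345690245 5617
```

```bash
python3 -m jog '5 0 0 0 0 -1 -1;5 0 0 0 0 -1 -1;5 0 0 0 0 -1 -1'; cat > look.py <<'E'
import sys
from foot import *
tag=sys.argv[1];grab('top','t'+tag);grab('side','s'+tag)
s=ctrl.read_state();p=s['eef_pos'];print('clock',s['clock'],'tcp',p.round(1),'n,l',(p[:2]@n).round(2),(p[:2]@l).round(2),'rpy',np.degrees(s['tool_rot']).round(2),'F',s['force'].round(1))
panel_side('s'+tag);holder_side('s'+tag,p)
m=foot('t'+tag,p);W=cloud(load('t'+tag));N=(W[...,:2]@n)[m];L=(W[...,:2]@l)[m]
N0=N.max()
b=np.arange(L.min()+3,L.max()-4,3.);mx=[N[(L>=x)&(L<x+3)].max() for x in b]
q=np.polyfit(b,mx,1);print('top front slope deg',np.degrees(np.arctan(q[0])).round(2))
E
python3 look.py 8
```

```text
clock: 15.08
eef_pos: [510.9, 128.3, 184.1]
tool_rot: [-3.142, 0.002, 2.384]
force: [-0.4, 0.3, -3.7]
width: 59.0
clock 15.175 tcp [511.  128.2 184.1] n,l 275.0 449.35 rpy [1.8000e+02 1.0000e-01 1.3659e+02] F [-1.4  0.  -3.4]
side panel: face n [198.  218.3] l [349.7 704.4] lc 527.05
web pts 416 normal yaw -44.66 tilt up deg -0.25 web back N rel -35.73 (exp -34)
L edges [-28.1 -27.4  31.8  32. ] [-27.4  31.9] mid 1.95 ztop [149.  149.3]
foot z low [17.6 19.4]
foot pts 390 z 49.474112906370436
N front [319.2 319.7] -> web back 251.4  L [419.1 419.9 420.3 477.  477.8 479.3] mid 448.85
((302.4933776855469, 449.02667236328125), (61.12964630126953, 34.60307693481445), 88.6944808959961)
top front slope deg -0.41
```

```bash
python3 -m jog '4 0 0 0 0 0 -1;8 0 0 0 0 0 -1;11 0 0 0 0 0 -1;14 0 0 0 0 0 -1;17 0 0 0 0 0 -1;20 0 0 0 0 0 -1;20 0 0 0 0 0 -1'; python3 -m jog '2 0 0 0 0 0 -1;4 0 0 0 0 0 -1;6 0 0 0 0 0 -1;6 0 0 0 0 0 -1'
```

```text
clock: 16.05
eef_pos: [496.2, 142.2, 184.1]
tool_rot: [3.142, 0.002, 2.384]
force: [0.0, -0.4, -3.3]
width: 59.1
clock: 16.55
eef_pos: [491.9, 146.3, 184.1]
tool_rot: [3.142, 0.002, 2.384]
force: [0.3, 0.5, -3.7]
width: 59.4
```

```bash
python3 -m jog '1 0 0 0 0 0 -1;2 0 0 0 0 0 -1;2 0 0 0 0 0 -1;2 0 0 0 0 0 -1'; python3 look.py 9
```

```text
clock: 17.05
eef_pos: [490.6, 147.4, 184.1]
tool_rot: [3.142, 0.002, 2.384]
force: [0.5, -0.2, -3.5]
width: 59.0
clock 17.15 tcp [490.6 147.4 184.1] n,l 246.98 448.82 rpy [-1.8000e+02  1.0000e-01  1.3659e+02] F [-0.1 -0.3 -4.5]
side panel: face n [198.1 217.9] l [350.4 704.6] lc 527.48
web pts 199 normal yaw -45.17 tilt up deg -0.88 web back N rel -35.6 (exp -34)
L edges [-28.1 -27.2  31.   31.1] [-28.5  31.2] mid 1.5 ztop [149.2 149.5]
foot pts 452 z 49.70941174379368
N front [291.3 292.1] -> web back 223.8  L [418.4 418.7 419.3 476.4 477.2 477.9] mid 447.95
((273.0868225097656, 448.2264099121094), (60.68092346191406, 38.653602600097656), 88.6689682006836)
top front slope deg -1.47
```

```bash
python3 -m jog '1 0.5 0 0 0 0 -1;1.5 0.7 0 0 0 0 -1;1.5 0.7 0 0 0 0 -1'; python3 -m jog '0 0 2 0 0 0 -1;0 0 4 0 0 0 -1;0 0 6 0 0 0 -1;0 0 8 0 0 0 -1;0 0 8 0 0 0 -1'; python3 -m jog '0 0 2 0 0 0 -1;0 0 4 0 0 0 -1;0 0 4 0 0 0 -1'
```

```text
clock: 17.52
eef_pos: [489.9, 149.1, 184.1]
tool_rot: [3.142, 0.002, 2.384]
force: [0.6, -0.4, -3.1]
width: 59.3
clock: 18.15
eef_pos: [489.8, 149.0, 175.8]
tool_rot: [-3.141, 0.001, 2.384]
force: [0.4, 0.0, -4.0]
width: 58.9
clock: 18.52
eef_pos: [489.9, 148.9, 171.9]
tool_rot: [-3.141, 0.002, 2.384]
force: [-0.1, 0.2, -3.9]
width: 59.1
```

```bash
python3 -m jog '0 0 2 0 0 0 -1;0 0 4 0 0 0 -1;0 0 6 0 0 0 -1;0 0 6 0 0 0 -1'; python3 -m jog '0 0 2 0 0 0 -1;0 0 4 0 0 0 -1;0 0 6 0 0 0 -1;0 0 8 0 0 0 -1;0 0 8 0 0 0 -1'
```

```text
clock: 19.02
eef_pos: [489.8, 148.9, 165.9]
tool_rot: [-3.141, 0.002, 2.384]
force: [-0.9, -0.4, -3.4]
width: 59.1
clock: 19.65
eef_pos: [489.9, 148.9, 157.9]
tool_rot: [-3.141, 0.002, 2.384]
force: [0.5, -0.3, -3.7]
width: 59.5
```

```bash
python3 -m jog '0 0 2 0 0 0 -1;0 0 4 0 0 0 -1;0 0 4 0 0 0 -1'; python3 -m jog '0 0 1 0 0 0 -1;0 0 2 0 0 0 -1;0 0 2 0 0 0 -1'
```

```text
clock: 20.02
eef_pos: [489.9, 148.9, 153.9]
tool_rot: [-3.141, 0.002, 2.384]
force: [-0.1, -0.0, -4.3]
width: 59.4
clock: 20.4
eef_pos: [489.9, 149.0, 152.0]
tool_rot: [-3.141, 0.002, 2.384]
force: [0.1, -0.3, -3.2]
width: 59.3
```

```bash
python3 -m jog '0 0 0.7 0 0 0 -1;0 0 1 0 0 0 -1;0 0 1 0 0 0 -1'; python3 -m jog '0 0 0.7 0 0 0 -1;0 0 1 0 0 0 -1;0 0 1 0 0 0 -1'
```

```text
clock: 20.78
eef_pos: [490.0, 149.0, 151.0]
tool_rot: [-3.142, 0.002, 2.384]
force: [-0.6, 0.7, -3.4]
width: 59.1
clock: 21.15
eef_pos: [490.1, 149.0, 150.4]
tool_rot: [3.141, 0.002, 2.384]
force: [-0.5, -1.2, 2.2]
width: 59.0
```

```bash
python3 look.py 10; python3 -m jog '1 0 0.4 0 0 0 -1;1.5 0 0.4 0 0 0 -1;1.5 0 0.4 0 0 0 -1'
```

```text
clock 21.25 tcp [490.2 149.  150.3] n,l 245.53 449.63 rpy [1.7998e+02 1.2000e-01 1.3660e+02] F [-1.1 -0.5  2.3]
side panel: face n [198.1 217.9] l [350.  705.1] lc 527.56
clock: 21.62
eef_pos: [490.1, 149.1, 150.3]
tool_rot: [3.141, 0.004, 2.383]
force: [1.1, -3.1, 5.8]
width: 59.2side.py:18: RuntimeWarning: Mean of empty slice.
  q=P.mean(0);nn=np.linalg.svd(P-q,full_matrices=0)[2][2];nn*=np.sign(nn@np.r_[n,0]);P=P[abs((P-q)@nn)<2]
  ret = um.true_divide(
Traceback (most recent call last):
  File "look.py", line 5, in <module>
    panel_side('s'+tag);holder_side('s'+tag,p)
                        ~~~~~~~~~~~^^^^^^^^^^^
  File "side.py", line 18, in holder_side
    q=P.mean(0);nn=np.linalg.svd(P-q,full_matrices=0)[2][2];nn*=np.sign(nn@np.r_[n,0]);P=P[abs((P-q)@nn)<2]
                   ~~~~~~~~~~~~~~~~~~~~~~~~~~~~~~~~~~~~~^^^
IndexError: index 2 is out of bounds for axis 0 with size 0
```

```bash
python3 -m jog '1 0 0.2 0 0 0 -1;1.2 0 0.2 0 0 0 -1;1.2 0 0.2 0 0 0 -1'; python3 go.py 490 149 150 135.55; python3 - <<'E'
from h import *
a=grab('top','t11')['image'];b=grab('side','s11')['image']
cv2.imwrite('pics/v11.png',np.hstack([cv2.resize(a[190:340,90:290],(400,300)),cv2.resize(b[220:400,230:410],(400,400))[:300]])[:,:,::-1])
from foot import *
m=foot('t11',[490.1,149,150.3])
E
```

```text
clock: 22.0
eef_pos: [490.0, 149.1, 150.3]
tool_rot: [3.141, 0.005, 2.382]
force: [2.2, -5.8, 6.7]
width: 59.2
t 22.0 pos [490.  149.1 150.3] rpy [179.95   0.31 136.5 ] F [ 2.2 -5.8  6.7] w 59.2
shift [-0.1 -0.1  0.3] turn [0.05 0.31 0.95]
foot pts 413 z 49.71364580984515
N front [289.7 290.5] -> web back 222.3  L [418.8 419.4 420.1 476.5 477.9 478.1] mid 448.64
((271.6305847167969, 449.1802673339844), (61.4533805847168, 38.401485443115234), 89.04703521728516)
```

View pics/v11.png

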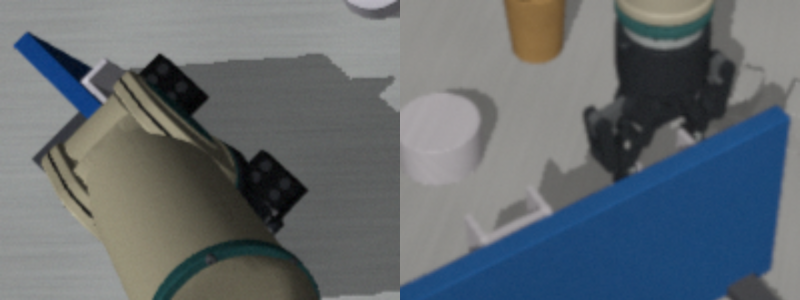

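```bash
python3 -m jog '0 0 0 0 0 0 -0.2;0 0 0 0 0 0 0.4;0 0 0 0 0 0 0.7;0 0 0 0 0 0 1;0 0 0 0 0 0 1';python3 -m jog '0 0 -10 0 0 0 1;0 0 -40 0 0 0 1;0 0 -80 0 0 0 1;0 0 -120 0 0 0 1;-50 0 -140 0 0 0 1;-110 0 -140 0 0 0 1;-170 0 -140 0 0 0 1;-230 0 -140 0 0 0 1';python3 -m jog '-30 -60 0 0 0 0 1;-30 -120 0 0 0 0 1;-30 -180 0 0 0 0 1;-30 -240 0 0 0 0 1;-30 -240 0 0 0 0 1'; python3 - <<'E'
from h import *
a=grab('top','t12')['image'];b=grab('side','s12')['image']
cv2.imwrite('pics/v12.png',np.hstack([cv2.resize(a[190:340,90:290],(400,300)),cv2.resize(b[220:400,230:410],(400,400))[:300]])[:,:,::-1])
E
```

```text
clock: 22.72
eef_pos: [487.6, 151.3, 149.3]
tool_rot: [-3.141, 0.001, 2.385]
force: [0.1, 0.2, 0.3]
width: 85.6
clock: 23.72
eef_pos: [656.2, -8.3, 290.9]
tool_rot: [3.14, 0.002, 2.384]
force: [0.4, 1.2, 0.2]
width: 85.2
clock: 24.35
eef_pos: [508.0, -207.4, 290.2]
tool_rot: [-3.137, 0.002, 2.375]
force: [1.2, 0.2, 0.6]
width: 85.4
```

View pics/v12.png

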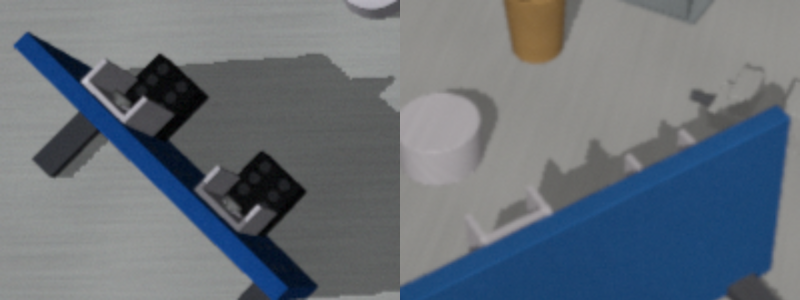

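```bash
python3 - <<'E'
from side import *
d=load('t12');W=cloud(d);im=d['image'].astype(int)
N=W[...,:2]@n-221;L=W[...,:2]@l
for nm,lc in(('ours',448),('taken',597.5)):
    k=(abs(L-lc)<28)&(N>40)&(N<66)&(W[...,2]>60)&(W[...,2]<140)
    P=W[k];print(nm,'foot top z',np.percentile(P[:,2],[10,50,90]).round(1))
    zf=np.median(P[:,2]);P=P[abs(P[:,2]-zf)<5]
    A=np.c_[P[:,:2]@n-260,P[:,:2]@l-lc,np.ones(len(P))];c=np.linalg.lstsq(A,P[:,2],rcond=None)[0];print(' slope n,l deg',np.degrees(np.arctan(c[:2])).round(2))
    Q=(abs(W[...,2]-zf-2)<60)&(abs(L-lc)<40)&(N>34)&(N<80)&(W[...,2]>zf-4)
    r=cv2.minAreaRect(np.c_[N[Q],L[Q]].astype(np.float32));print(' rect N,L',r,'front N',np.percentile(N[Q],[98,99.5]).round(1),'L',np.percentile(L[Q],[1,99]).round(1))
    # inner web front face
    w=(abs(L-lc)<22)&(N>1)&(N<20)&(W[...,2]>zf+5)&(W[...,2]<zf+100)&(im.min(-1)>60)
    for a in(40,50,60,70,80,90,98):
        s=w&(abs(W[...,2]-zf-a)<5)
        if s.sum()>3: print('  web h',50+a,s.sum(),np.median(N[s]).round(2))
    rim=(abs(L-lc)<29)&(N>-2)&(N<32)&(W[...,2]>zf+95)&(W[...,2]<zf+105)&(im.max(-1)-im.min(-1)<25)
    print(' rim z',rim.sum(),np.median(W[rim][:,2]).round(1))
    e=rim&(abs(L-lc)<24);print(' web rim N',np.percentile(N[e],[5,50,95]).round(1))
E
python3 -m jog '0 0 0 0 0 0 1;0 0 0 0 0 0 1'
python3 -c "
from h import *
a=grab('top','t13')['image'];b=load('s12')['image']
cv2.imwrite('pics/c13.png',cv2.resize(a[225:300,120:250],None,fx=6,fy=6,interpolation=2)[:,:,::-1])
cv2.imwrite('pics/a13.png',a[:,:,::-1])"
```

```text
ours foot top z [84.9 87.7 90.5]
 slope n,l deg [-0.88  0.53]
 rect N,L ((51.187286376953125, 448.5887145996094), (60.09319305419922, 34.15749740600586), 89.3232421875) front N [67.8 68.2] L [419.3 477.9]
  web h 120 22 10.98
  web h 130 21 14.06
  web h 148 38 5.55
 rim z 173 187.3
 web rim N [0.1 4.3 7. ]
taken foot top z [102.3 105.5 108.4]
 slope n,l deg [0.6  0.11]
 rect N,L ((51.755531311035156, 597.4022827148438), (34.610740661621094, 60.28575134277344), 0.2614055871963501) front N [68.5 68.9] L [567.6 627. ]
  web h 120 30 12.46
  web h 130 16 12.69
  web h 140 17 6.88
  web h 148 45 3.89
 rim z 165 204.9
 web rim N [1.2 3.9 6.9]
clock: 24.7
eef_pos: [512.8, -200.5, 290.0]
tool_rot: [3.141, 0.002, 2.387]
force: [-0.9, -0.6, 0.7]
width: 85.4
```

View pics/c13.png

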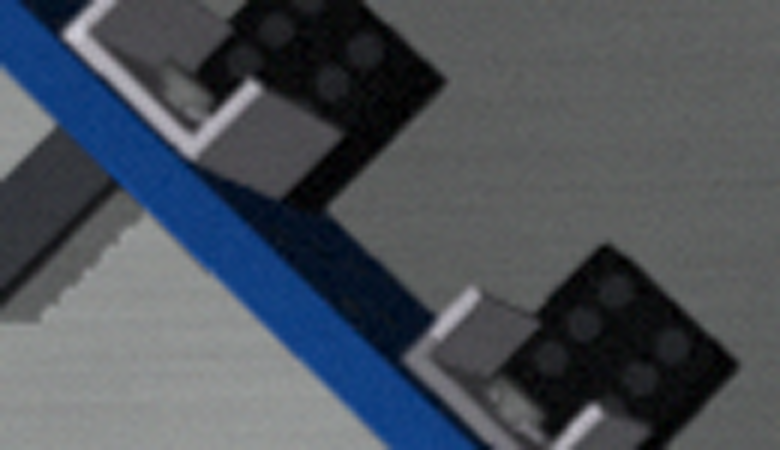

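View pics/a13.png

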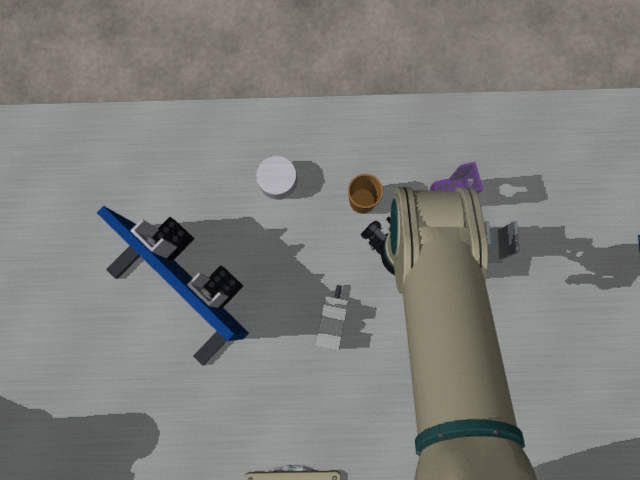

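```bash
python3 -c "
from cell import ctrl
print(ctrl.finish_job())"
```

```text
the job is handed in; nothing more can be done
None
```

The spare holder is hanging on the empty stud of the blue panel, released, and the job was handed in at about 25 s of the 61 s allowed.

I gripped the holder by its web, lifted it out of the full-size stand and set it upright on the free bench. There I let go, turned the gripper and took it by its two side flanges. The keyhole went over the stud head without measurable contact force. I then lowered it about 33 mm until the stud took the weight and pressed it lightly against the panel, reading about 6 N. After letting go I moved the arm well clear.

**Last checks from the top camera, after release:**
- **Seating:** the stud head shows in front of the web. The rim is at about 188 mm; fully home would be about 188–189 mm.
- **Flatness:** the web's back is about 0–1 mm off the panel face and the tilt is under about 1°.
- **Sideways:** it sits within about 1 mm of where I measured the stud.
- **Other objects:** the cup, chuck and vise are where they were.

**Disagreements:**
- The side and top cameras differed by about 2–3 mm sideways. I aimed between them, and the shank went into the slot without resistance.
- The final tilt reading of about 0.9° (front of the foot low) is close to the measurement noise. The fixed holder next to it read 0.6° the other way.
- The side camera's fit of the holder failed once it was seated, because the panel hides the web.

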